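# Lock the tube carrier on the rotator spindle with a linch pin

### The job

Get the tube rotator ready to run: push the tube carrier along the spindle until it is fully home against its shoulder, so that the cross hole in the spindle is clear. Then take the pin with the hinged wire loop from the holder, put it down through the cross hole until its flange sits on the spindle, and swing its sprung loop down over the free end of the spindle until it snaps shut. Leave the plain pin in the holder.

Things in the scene. Friction and masses are not known exactly. Their poses are not given: they have to be found in the camera images.
- rotator: Fixed drive unit: white housing, horizontal steel spindle, axis 85 mm up. Origin on the bench below the spindle's cross hole; z up. Spindle's free end points to -x: a 22 mm square bar ending 18 mm in front of the hole axis. Housing on +x, 75 to 170 mm from the origin, 120 wide, 125 tall (dial to 135). Cross hole vertical, right through, 12 mm wide, upper mouth 96 mm above the bench.
- spindle_seat (a point): Centre of the upper mouth of the cross hole, on the flat top of the spindle, 96 mm above the bench. Axes as rotator.
- carrier (a joint): Distance of the tube carrier from home, m: 0 = home at the shoulder; up to 0.028 = out to the free end, hub over the cross hole. Slides with 2.5 N friction, stays where left. Aluminium hub 40 mm diameter, plate 128 mm diameter, 6 thick, four grey cups (31 diameter, 12 proud of the plate's front, 44 from the axis, at 45 degrees up/down left/right; plate bare straight above the hub).
- hub_face (a point): Centre of the hub's front face, on the spindle axis; 12 mm behind (+x of rotator) the axis of the cross hole when the carrier is home. It moves with the carrier. Axes as rotator.
- plate_face (a point): Centre of the front face of the carrier's round plate, on the spindle axis, 23 mm behind the hub's front face; the plate rises to 64 mm above this point. It moves with the carrier. Axes as rotator.
- holder: Fixed grey plastic block, 50 x 110 x 48 mm (x, y, z), with two upright through holes 60 mm apart along its y; origin at the centre of its underside.
- lock_pin: Loose upright steel pin with wire loop, 70 g, in a holder hole. Origin: centre of the underside of its flange (17 mm diameter, 3 thick), resting on the holder's top. Shank 9 mm diameter, 41 long, last 8 tapered to 3. Flat grip tab up to 40 mm above origin, 10 thick along its y, 14 along x. Loop hinge along its y, 7 mm above origin; open loop points to its -x, level.
- loop (a joint): Swing of the wire loop on the pin, rad: 0 = open, level; 1.4 = shut, 10 degrees short of straight down, its end by the shank's tip. Over-centre spring: below 0.6 it pushes open, beyond 0.6 it snaps shut by itself; moment at most 0.032 N m (under 1 N at the loop's end).
- loop_end (a point): Middle of the far end of the wire loop, 42 mm from its hinge. The loop is a ring of 5 mm steel wire, 42 mm in diameter at the wire's centre line. Its x axis points back to the hinge.
- plain_pin: Loose plain steel pin with a flat round head (20 mm diameter, 6 mm tall) and no loop, standing in the other hole of the holder; origin under its head. To be left there.

How it is judged (in metres and radians):
On the way, in this order (a step that is already met when the one before it is completed fails the run):
1. the carrier is home against its shoulder (value of joint carrier below 0.003 m), for 0.2 s.
2. the pin with the loop is through the cross hole, flange on the spindle, loop end towards the free end (horizontal distance between lock_pin and spindle_seat below 0.004 m and z of lock_pin in the frame of spindle_seat between -0.003 and 0.004 m and angle between lock_pin's own z axis and vertical below 0.2 rad and x of loop_end in the frame of spindle_seat below -0.02 m), for 0.2 s.
At the end, for the whole second after the job is handed in: The carrier is within 3 mm of home; the loop pin's flange is within 4 mm of the cross hole's mouth, sideways and in height, and its tilt is under 0.2 rad; its loop is shut (over 1.25 rad) round the spindle's free end; the pin is at rest; the plain pin is within 15 mm of where it stood in the holder (value of joint carrier below 0.003 m and horizontal distance between lock_pin and spindle_seat below 0.004 m and z of lock_pin in the frame of spindle_seat between -0.003 and 0.004 m and angle between lock_pin's own z axis and vertical below 0.2 rad and value of joint loop above 1.25 rad and x of loop_end in the frame of spindle_seat below 0 m and z of loop_end in the frame of spindle_seat below -0.025 m and linear speed of lock_pin below 0.02 m/s and distance of plain_pin from where it was at the start of the episode below 0.015 m); the robot touches nothing.
It also fails if it takes over 59 s, if anything falls off the work surface, if the arm or the gripper's body presses on something with over 40 N, if the wrist force passes 120 N, or if a joint passes its speed limit or range.

### The arm

A 7-joint arm with a two-finger parallel gripper is mounted at the origin on a cart in front of the work surface, level with it; the furniture and walls round the work are solid. World frame = base frame: x ahead of the robot, y to its left, z up, the work surface at z = 0. Lengths are in m, angles in degrees, forces in N, time in s.
With the tool pointing down it reaches from about 0.425 to 0.925 m from the base axis. Payload 6.8 kg.
Tool frame: the origin (TCP) lies at the very end of the fingers, on their centre line; the grasp point (between the pads) lies 19 mm behind it (robot.tcp_to_grasp is the y of the grasp point in the tool frame, in m); y points along the fingers, x is the direction in which the jaws open and shut, and the axes are right-handed (so a half turn about y gives the same grasp; the last joint's range is limited). The gripper opens to 88 mm and grips with 3 to 60 N. Pads are 20 mm wide; open, the fingers measure 115 mm over their backs; the gripper's body (75 mm by 178 mm) begins 61 mm behind the grasp point.
Start: joints at [-80.392, 27.33, 1.283, 89.118, -0.659, 63.558, -4.761], TCP at [0.184, 0.65, 0.223] pointing down, gripper open.
Joint ranges: [-169.35, 169.35], [-19.33, 120.38], [-80.79, 83.38], [13.8, 139.57], [-78.32, 258.32], [9.67, 109.79], [-169.56, 169.56]. Speed limits (degrees/s): [136.94, 136.94, 180, 180, 180, 180, 180].

### API

Orientations are given as [roll, pitch, yaw] about the fixed x, y, z axes, in that order (R = Rz(yaw) Ry(pitch) Rx(roll)).
In Python, from workcell import robot gives the robot as it stands.
- The arm moves only by the tool carry_out, never from a script. Its argument "targets" is a list of rows, each a list of 3 entries, a list of its own where there are three numbers: the turn, a rotation vector about the world's x, y, z in rad, then the shift along the world's x, y, z in cm, then the opening, from -1 (shut) to 1 (fully open). In form: [[[ax, ay, az], [tx, ty, tz], fingers], ...]. A call has 1 to 20 rows; each row shifts and turns the pose as measured when the row begins; what a row does not reach is not made up. A row lasts 1/8 s, in which the tool goes at most 62.5 mm and 10.7 degrees, less where a joint would pass 70% of its speed; a pose out of reach is approached as far as the arm can. A call with a gripper value outside its range is refused whole. The fingers move at their own pace and stop on an object; "grip_force" is the grip in N (left out, the last holds). Time passes only in rows, so rows that do not move let the fingers close. It gives the time, the measured TCP pose, the force and the opening at its end, in the units of the state.
- robot.observe(): the state, without advancing time (a new reading comes with each control period).
- robot.camera(name): name is "scene" or "top" or "wrist"; returns a dict with "img" (480x640x3 uint8, blue, green, red), "camera_matrix" (3x3 intrinsics, pixels), "k1" (the pictures are not rectified: a ray, as slopes to the right and down, at radius r is drawn at 1 + k1 r^2 times it, then the intrinsics apply), "R" (3x3) and "t" (3): a world point X has camera coordinates R X + t. Camera axes: x right, y down, z forward; pixel columns grow to the right and rows downward; lengths in m; the calibration is good to about 2 mm. A picture is of the moment at which its call begins. There is no depth.
- robot.sign_off(): hands the job in, once; it reports no verdict.
The state is a dict: "clock": time; "joint_pos": joint angles; "qd": joint speeds; "joint_efforts": joint torques, N m; "eef_pos": TCP position; "ee_rot": TCP orientation; "contact_force": force on the tool from outside, world axes, zero at the start; "ft_torque": the same for the moment, N m; "opening": opening from 0.0 (shut) to 1.0 (fully open).
Only numpy, scipy, OpenCV 4.12 (cv2) and the standard library are available. Lean on these libraries where they do the work, as an engineer would, in place of code of your own. Each camera call takes 0.05 s, during which the arm holds its last target. There are 200 camera calls.

## Working session

There is one attempt and no reset: what is moved stays moved. The work goes in short steps, Python scripts to look and compute and a tool call to move; the robot and the scene stay as the last step left them, time stands still between calls to the robot, and variables do not carry over. Pictures are saved under pics/ and viewed, about 8 in all and at most 12, crops included, and the job is handed in when it is done.

Besides the shell and the picture viewer there is one more tool, called after "Call:" in YAML: its name, and indented under it one key for each argument. carry_out: Moves the arm, as the interface text tells. Its arguments: {"type":"object","properties":{"targets":{"type":"array","items":{"type":"array"}},"grip_force":{"type":"number"}},"required":["targets"]}

```bash
mkdir -p pics; ls
python3 - <<'E'
from workcell import robot
import cv2,numpy as np
for n in ("scene","top"):
    c=robot.camera(n); cv2.imwrite(f"pics/{n}0.png",c["img"]); print(n,c["camera_matrix"].tolist(),c["k1"],c["R"].round(4).tolist(),c["t"].round(4).tolist(), (-c["R"].T@c["t"]).round(3))
c=robot.camera("wrist");cv2.imwrite("pics/wrist0.png",c["img"]);print((-c["R"].T@c["t"]).round(3),c["R"].round(3))
o=robot.observe();print(o, robot.tcp_to_grasp)
E
```

```text
pics
scene [[562.3225222966477, 0.0, 320.62472108088974], [0.0, 562.3225222966477, 251.6857836699085], [0.0, 0.0, 1.0]] -0.01363930541496427 [[-0.7872, -0.6166, -0.0133], [-0.2976, 0.3987, -0.8675], [0.5402, -0.6789, -0.4973]] [0.349, 0.2661, 0.6391] [0.009 0.543 0.553]
top [[442.6018134700539, 0.0, 321.6955876455279], [0.0, 442.6018134700539, 243.4426381285097], [0.0, 0.0, 1.0]] -0.10245113916283073 [[-0.0075, -0.9998, -0.0175], [-0.9948, 0.0092, -0.1012], [0.1013, 0.0166, -0.9947]] [-0.086, 0.5149, 0.9067] [ 0.42  -0.106  0.952]
[0.104 0.671 0.384] [[ 0.272  0.962 -0.002]
 [ 0.918 -0.259  0.299]
 [ 0.288 -0.083 -0.954]]
{'clock': 0.15, 'joint_pos': array([-80.39187316,  27.36409646,   1.2808432 ,  89.16127063,
        -0.65974004,  63.55586436,  -4.76126589]), 'qd': array([ 0.03676963, -0.08722416, -0.00087343, -0.18045935,  0.03956386,
       -0.1032697 , -0.02868975]), 'joint_efforts': array([ 2.22992436e-03, -5.83286691e+01,  1.53646532e+00, -2.72876966e+01,
       -5.42912423e-02,  1.43578177e-02,  7.56583609e-05]), 'eef_pos': array([0.18369792, 0.6490847 , 0.2219445 ]), 'ee_rot': array([-9.00045014e+01,  7.37589908e-02,  7.41984734e+01]), 'contact_force': array([0.85877364, 0.10313571, 0.29810258]), 'ft_torque': array([0.0082831 , 0.02766325, 0.01940823]), 'opening': 0.9983491590618911} -0.0187
```

View pics/scene0.png

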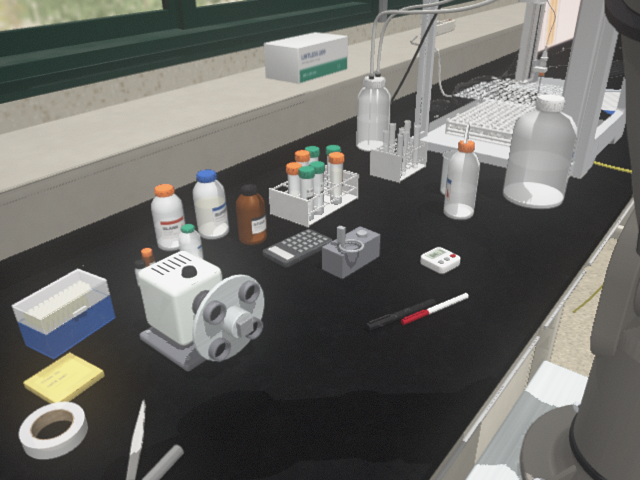

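View pics/top0.png

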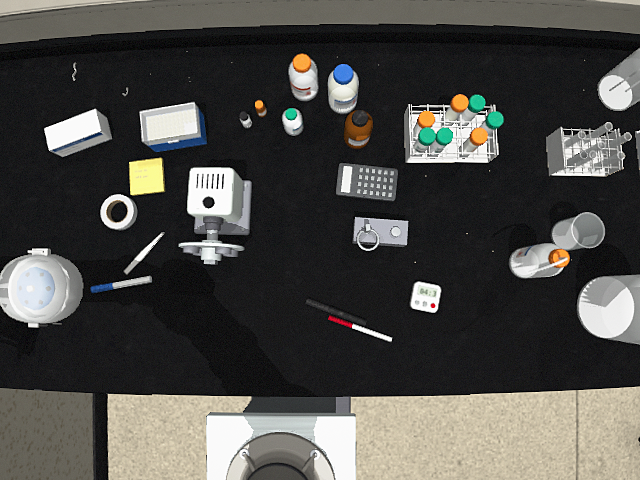

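The scene view shows the rotator at about (200,310) and the holder at (350,250). In the top view they are at (210,220) and (380,232), with the loop pin at about (366,230) and its loop pointing down the image (world -x). Next I'll view zoomed crops of both.

```bash
cat > h.py <<'E'
import numpy as np,cv2
from workcell import robot
def ray(c,px):
    """origin and direction (world) for pixel"""
    K=c["camera_matrix"]; k=c["k1"]
    s=(np.array(px,float)-K[:2,2])/[K[0,0],K[1,1]]; u=s.copy()
    for _ in range(20): u=s/(1+k*(u@u))
    return -c["R"].T@c["t"], c["R"].T@np.r_[u,1]
def onz(c,px,z):
    o,d=ray(c,px); return o+d*(z-o[2])/d[2]
def two(c1,p1,c2,p2):
    o1,d1=ray(c1,p1);o2,d2=ray(c2,p2)
    A=np.c_[d1,-d2];s=np.linalg.lstsq(A,o2-o1,rcond=None)[0]
    a,b=o1+d1*s[0],o2+d2*s[1]; return (a+b)/2,np.linalg.norm(a-b)
def proj(c,X):
    q=c["R"]@np.array(X)+c["t"];u=q[:2]/q[2];u=u*(1+c["k1"]*(u@u));K=c["camera_matrix"]
    return u*[K[0,0],K[1,1]]+K[:2,2]
def crop(img,x,y,w,h,s): return cv2.resize(img[y:y+h,x:x+w],None,fx=s,fy=s,interpolation=cv2.INTER_CUBIC)
E
python3 - <<'E'
from h import *
s=cv2.imread("pics/scene0.png");t=cv2.imread("pics/top0.png")
o=np.zeros((600,800,3),np.uint8)
def put(i,x,y): o[y:y+i.shape[0],x:x+i.shape[1]]=i
put(crop(s,190,265,80,100,5),0,0)      # scene rotator
put(crop(s,315,220,75,60,5),400,0)
put(crop(t,340,205,75,50,5),400,300)
put(crop(t,170,220,80,20*2+5-25+0,5) if 0 else crop(t,175,230,80,20,5),0,500)
cv2.imwrite("pics/c1.png",o)
E
```

```text
(no output)
```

View pics/c1.png

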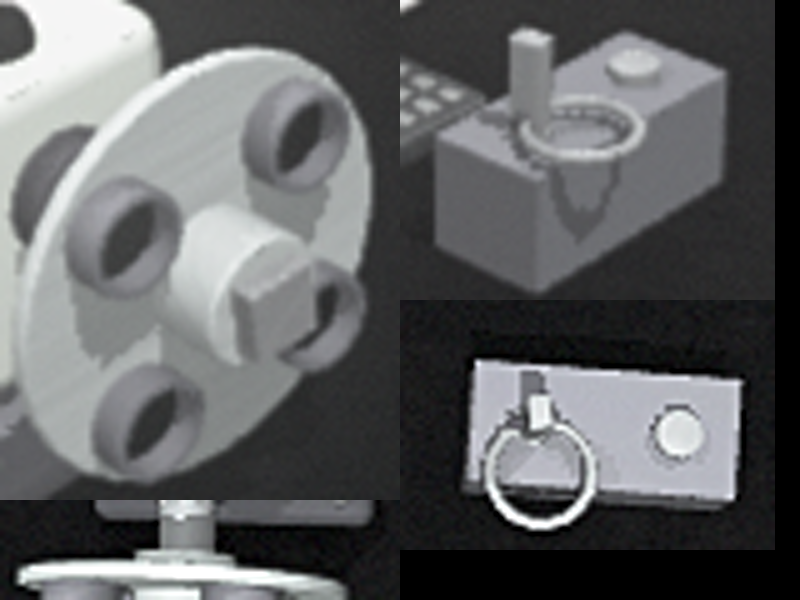

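Run:
```python
from h import *
S=robot.camera("scene");T=robot.camera("top")
s=lambda x,y:(190+x/5,265+y/5); s2=lambda x,y:(315+(x-400)/5,220+y/5); t=lambda x,y:(340+(x-400)/5,205+(y-300)/5)
np.set_printoptions(precision=4,suppress=True)
print("spindle end c",onz(S,s(282,312),.085))
for n,p,z in [("TL",(475,360),.048),("TR",(742,380),.048),("BR",(737,498),.048),("BL",(470,485),.048),("plain",(678,431),.054),("tab",(540,405),.088),("ring",(540,472),.055)]: print(n,onz(T,t(*p),z))
print("tab2",two(S,s2(531,36),T,t(540,405)),"plain2",two(S,s2(636,60),T,t(678,431)),"ring2",two(S,s2(583,128),T,t(540,472)))
m=cv2.inRange(T["img"],(200,200,190),(255,255,255))[160:225,180:260]
cs=max(cv2.findContours(m,0,1)[0],key=cv2.contourArea); r=cv2.minAreaRect(cs);b=cv2.boxPoints(r)+[180,160]
for p in b: print("hous",p,onz(T,p,.125))
pl=cv2.inRange(T["img"],(90,90,90),(255,255,255))[235:270,170:260]
print("plate extent", [ (170+np.nonzero(pl[:,i])[0].mean()*0+i,235+np.nonzero(pl[:,i])[0].mean()) for i in range(90) if pl[:,i].any()][::8])
```

```text
spindle end c [0.4706 0.1272 0.085 ]
TL [ 0.5662 -0.1599  0.048 ]
TR [ 0.5568 -0.2703  0.048 ]
BR [ 0.5079 -0.2668  0.048 ]
BL [ 0.5142 -0.1571  0.048 ]
plain [ 0.5351 -0.2423  0.054 ]
tab [ 0.5415 -0.1829  0.088 ]
ring [ 0.5186 -0.1853  0.055 ]
tab2 (array([ 0.5404, -0.1836,  0.0878]), np.float64(0.002682411192414768)) plain2 (array([ 0.534 , -0.2427,  0.055 ]), np.float64(0.0022460810334750682)) ring2 (array([ 0.5177, -0.1856,  0.0565]), np.float64(0.001633264173439656))
hous [186.7231 212.9846] [0.5653 0.1671 0.125 ]
hous [189.3477 165.7415] [0.6587 0.1649 0.125 ]
hous [233.3231 168.1846] [0.6519 0.0778 0.125 ]
hous [230.6985 215.4277] [0.5594 0.0812 0.125 ]
plate extent [(np.float64(178.0), np.float64(246.0)), (np.float64(186.0), np.float64(247.0)), (np.float64(194.0), np.float64(248.0)), (np.float64(202.0), np.float64(249.5)), (np.float64(210.0), np.float64(249.0)), (np.float64(218.0), np.float64(250.5)), (np.float64(226.0), np.float64(249.5)), (np.float64(234.0), np.float64(250.5)), (np.float64(242.0), np.float64(248.5))]
```

The crops show the pin tab at 88 mm up and the plain-pin head at 54 mm. The ring points to -x. All of these match the stated sizes. The spindle end is near (0.470, 0.127), and extrapolating from the housing agrees with that. I'll move above and in front of the carrier with the fingers closed.

Call:
carry_out:
  targets:
    - [[0,0,0.0186],[2.3,-4.35,0],-1]
    - [[0,0,0.0186],[2.3,-4.35,0],-1]
    - [[0,0,0.0186],[2.3,-4.35,0],-1]
    - [[0,0,0.0186],[2.3,-4.35,0],-1]
    - [[0,0,0.0186],[2.3,-4.35,0],-1]
    - [[0,0,0.0186],[2.3,-4.35,0],-1]
    - [[0,0,0.0186],[2.3,-4.35,0],-1]
    - [[0,0,0.0186],[2.3,-4.35,0],-1]
    - [[0,0,0.0186],[2.3,-4.35,0],-1]
    - [[0,0,0.0186],[2.3,-4.35,0],-1]
    - [[0,0,0.0186],[2.3,-4.35,0],-1]
    - [[0,0,0.0186],[2.3,-4.35,0],-1]
    - [[0,0,0],[0,0,0],-1]

```text
clock: 1.88
eef_pos: [0.4647, 0.1094, 0.2227]
ee_rot: [-90.1, -0.1, 87.4]
contact_force: [-0.0, -0.0, -0.6]
opening: 0.006
```

Call:
carry_out:
  targets:
    - [[0,0,0],[-0.3,0.9,-3],-1]
    - [[0,0,0],[0,0.8,-3],-1]
    - [[0,0,0],[0,0,-2],-1]
    - [[0,0,0],[0,0,0],-1]

```text
clock: 2.38
eef_pos: [0.4607, 0.1303, 0.1413]
ee_rot: [-90.2, -0.3, 87.5]
contact_force: [-0.2, 0.0, 0.7]
opening: 0.003
```

Run:
```python
from h import *
w=robot.camera("wrist");s=robot.camera("scene");print(robot.observe()["eef_pos"])
o=np.zeros((480,800,3),np.uint8);o[:,:400]=crop(s["img"],160,240,120,144,3.334)[:480,:400];o[:300,400:]=cv2.resize(w["img"],(400,300))
cv2.imwrite("pics/c2.png",o)
```

```text
[0.46202859 0.13050709 0.14281113]
```

View pics/c2.png

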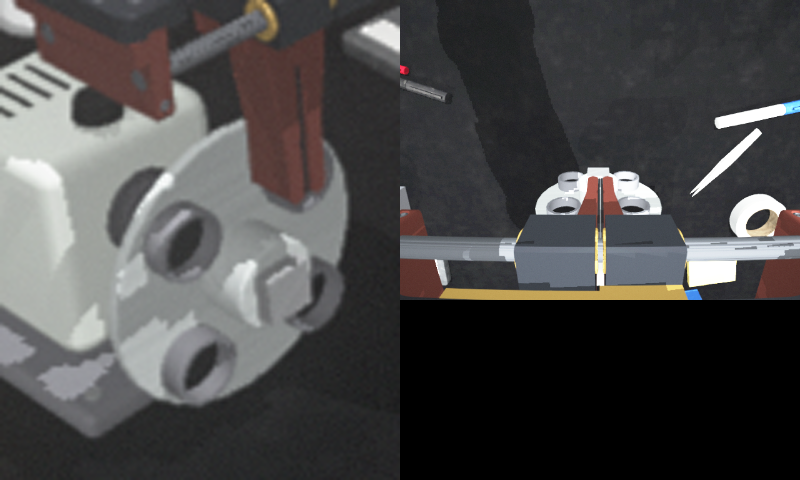

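The closed fingers are in front of the upper plate and centred between the top cups. Lowering a little, then pushing.

Call:
carry_out:
  targets:
    - [[0,0,0],[0.5,-0.1,-0.8],-1]
    - [[0,0,0],[0.8,0,0],-1]
    - [[0,0,0],[0.7,0,0],-1]
    - [[0,0,0],[0.7,0,0],-1]
    - [[0,0,0],[0.7,0,0],-1]
    - [[0,0,0],[0.4,0,0],-1]

```text
clock: 3.22
eef_pos: [0.5027, 0.1299, 0.1363]
ee_rot: [-90.4, -0.5, 87.5]
contact_force: [-3.1, -0.1, 2.0]
opening: 0.0
```

Sliding against friction (3 N). Continuing in small steps.

Call:
carry_out:
  targets:
    - [[0,0,0],[0.4,0,0],-1]
    - [[0,0,0],[0.3,0,0],-1]
    - [[0,0,0],[0.2,0,0],-1]

```text
clock: 3.6
eef_pos: [0.511, 0.1296, 0.136]
ee_rot: [-90.2, -0.4, 87.5]
contact_force: [-7.4, -0.5, 5.0]
opening: 0.003
```

Call:
carry_out:
  targets:
    - [[0,0,0],[0.2,0,0],-1]
    - [[0,0,0],[0.2,0,0],-1]

```text
clock: 3.85
eef_pos: [0.511, 0.1298, 0.1354]
ee_rot: [-89.7, -0.4, 87.6]
contact_force: [-7.9, -1.1, 7.0]
opening: 0.008
```

Call:
carry_out:
  targets:
    - [[0,0,0],[0.4,0,0],-1]
    - [[0,0,0],[0.4,0,0],-1]

```text
clock: 4.1
eef_pos: [0.511, 0.13, 0.1344]
ee_rot: [-88.7, -0.3, 87.6]
contact_force: [-15.0, -0.7, 12.2]
opening: 0.013
```

Call:
carry_out:
  targets:
    - [[0,0,0],[-2,0,0],-1]
    - [[0,0,0],[-0.5,0,1],-1]
    - [[0,0,0],[0,0,4],-0.2]
    - [[0,0,0],[2,0,4],0.4]
    - [[0,0,0],[2,0,1],1]
    - [[0,0,0],[0,0,0],1]
    - [[0,0,0],[0,0,0],1]

```text
clock: 4.97
eef_pos: [0.5313, 0.1308, 0.2418]
ee_rot: [-89.4, -0.5, 87.7]
contact_force: [0.0, 0.3, 0.0]
opening: 0.536
```

Run:
```python
from h import *
w=robot.camera("wrist");s=robot.camera("scene");o=robot.observe();print(o["eef_pos"],o["ee_rot"],o["contact_force"])
np.savez("w1.npz",**w);cv2.imwrite("pics/w1.png",w["img"])
print(proj(w,[.488,.128,.096]))
```

```text
[0.53090088 0.13085675 0.24149157] [-89.37934023  -0.44887058  87.66574623] [-0.28149449 -0.13371848  0.39609838]
[314.47662685 174.63499418]
```

View pics/w1.png

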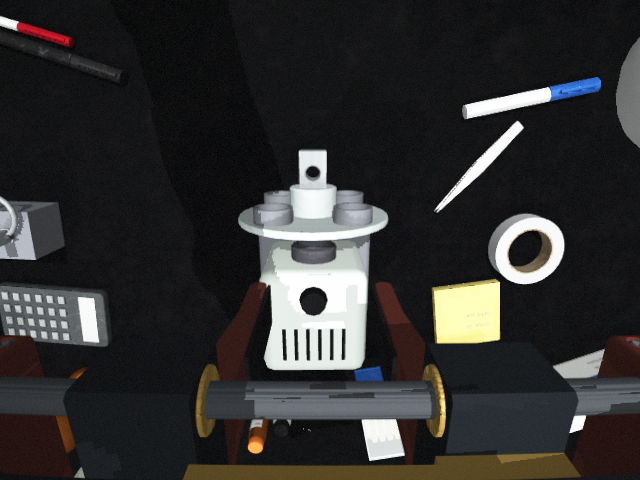

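The carrier is home. The spindle is bare with its hole at about (313,172), close to my predicted (314,175).

Run:
```python
from h import *
w=dict(np.load("w1.npz"))
g=cv2.cvtColor(w["img"],cv2.COLOR_BGR2GRAY)
big=cv2.resize(g[145:195,290:340],None,fx=8,fy=8,interpolation=cv2.INTER_CUBIC)
m=(big<100).astype(np.uint8)
for c in cv2.findContours(m,cv2.RETR_LIST,cv2.CHAIN_APPROX_NONE)[0]:
    a=cv2.contourArea(c)
    if 1000<a<40000:
        (x,y),sz,an=cv2.fitEllipse(c); p=((x+.5)/8+290-.5,(y+.5)/8+145-.5); print(a,p,np.array(sz)/8,onz(w,p,.096))
# bar edges per row
L=[];R=[]
for r in range(154,183,2):
    row=g[r].astype(float);xs=np.nonzero(row[290:340]>120)[0]+290; print(r,xs.min(),xs.max(),row[305:322:4],end=" | ")
    L.append(onz(w,(xs.min()-.5,r),.096)[:2]);R.append(onz(w,(xs.max()+.5,r),.096)[:2])
L=np.array(L);R=np.array(R);print()
for q in (L,R): print(np.polyfit(q[:,0],q[:,1],1))
print((L+R)/2)
```

```text
8047.5 (312.45029067993164, 171.87258911132812) [11.57513046 14.00738525] [0.48570206 0.12645623 0.096     ]
154 299 326 [235. 232. 236. 237. 237.] | 156 299 326 [236. 234. 235. 236. 236.] | 158 299 326 [235. 234. 236. 237. 236.] | 160 299 326 [235. 235. 235. 237. 237.] | 162 299 326 [234. 234. 235. 236. 236.] | 164 299 326 [234. 235. 229. 233. 236.] | 166 299 326 [234. 167. 101. 216. 236.] | 168 299 326 [227.  16.  17.  78. 236.] | 170 299 326 [184.  25.  19.  22. 231.] | 172 299 326 [152.  13.  21.  18. 226.] | 174 299 326 [161.  20.  14.  24. 222.] | 176 299 326 [186.  72.  13.  79. 234.] | 178 299 325 [210. 115. 121. 122. 223.] | 180 299 325 [217. 187. 144. 208. 224.] | 182 299 325 [220. 213. 214. 212. 218.] | 
[-0.05611099  0.14237247]
[-0.06873825  0.17100555]
[[0.47147896 0.12715222]
 [0.4730532  0.12707996]
 [0.47463171 0.12700749]
 [0.4762145  0.1269348 ]
 [0.47780163 0.1268619 ]
 [0.4793931  0.12678879]
 [0.48098896 0.12671545]
 [0.48258924 0.1266419 ]
 [0.48419396 0.12656813]
 [0.48580315 0.12649414]
 [0.48741685 0.12641992]
 [0.48903509 0.12634548]
 [0.49064114 0.12586335]
 [0.4922685  0.12578786]
 [0.4939005  0.12571214]]
```

Call:
carry_out:
  targets:
    - [[0,0,0],[0,-5.5,0],0]
    - [[0,0,0],[0.5,-5.5,-0.4],0]
    - [[0,0,0],[1,-5.5,-0.4],0]
    - [[0,0,0],[1,-5.5,-0.4],0]
    - [[0,0,0],[0.8,-4.5,-0.4],0]
    - [[0,0,0],[0.8,-3.5,0],0]
    - [[0,0,0],[0,0,0],0]

```text
clock: 5.95
eef_pos: [0.5659, -0.1753, 0.2206]
ee_rot: [-88.9, -0.5, 88.0]
contact_force: [-0.6, 0.3, -0.5]
opening: 0.504
```

The hole is at about (0.4864, 0.1264) and the spindle yaw is about -3.3°. The far wall of the hole is lit, so I took the centre at row 173, and measuring from the bar end (hole = end + 18 mm) agrees. Now for the pin.

Run:
```python
from h import *
w=robot.camera("wrist");o=robot.observe();print(o["eef_pos"],o["ee_rot"])
np.savez("w2.npz",**w)
p=proj(w,[.541,-.183,.088]);print(p)
x,y=(p-[80,60]).astype(int);x=max(x,0);y=max(y,0);print(x,y);cv2.imwrite("pics/w2.png",crop(w["img"],x,y,160,120,5))
```

```text
[ 0.56580135 -0.17317265  0.22036174] [-88.88619945  -0.55225649  88.12080861]
[309.46997086 201.69432184]
229 141
```

View pics/w2.png

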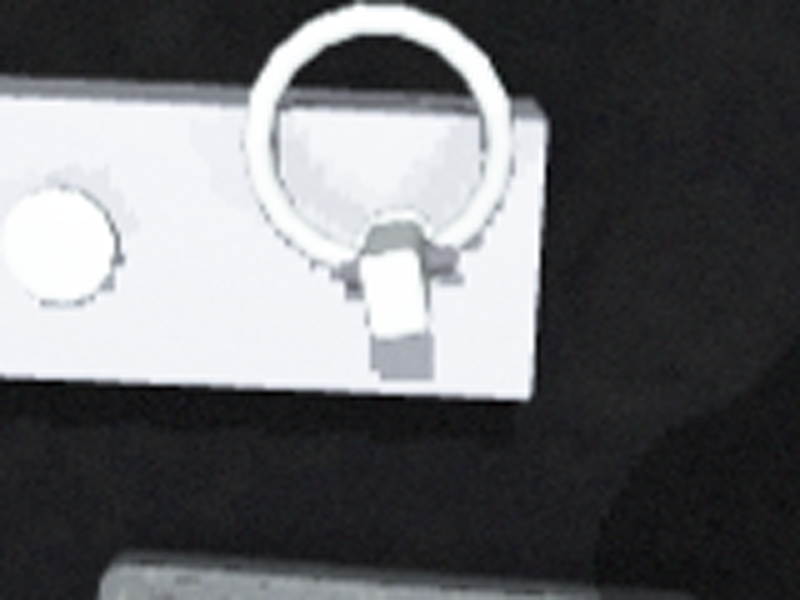

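The tab top has crop corners (360,253), (418,247), (428,330), (370,338). The ring centre is near (380,135), and the plain head is at (62,245).

Run:
```python
from h import *
np.set_printoptions(precision=4,suppress=True)
w=dict(np.load("w2.npz")); f=lambda x,y:(229+x/5-.4,141+y/5-.4)
q=np.array([onz(w,f(*p),.088) for p in [(360,253),(418,247),(428,330),(370,338)]])[:,:2]
c=q.mean(0);print("tab",c,[np.linalg.norm(q[i]-q[i-1]) for i in range(4)])
v=(q[3]+q[2]-q[0]-q[1]);print("yaw tab",np.degrees(np.arctan2(v[1],v[0])))
u=(q[0]+q[3]-q[1]-q[2]);print("y edge",-u,np.degrees(np.arctan2(u[0],-u[1])))
r=onz(w,f(380,137),.055)[:2];d=c-r;print("ring",r,np.linalg.norm(d),np.degrees(np.arctan2(d[1],d[0])))
h=onz(w,f(62,244),.054)[:2];print("plain",h,np.linalg.norm(h-c),np.degrees(np.arctan2(c[1]-h[1],c[0]-h[0])))
```

```text
tab [ 0.5388 -0.1845] [np.float64(0.01371832077619155), np.float64(0.009199608667499696), np.float64(0.01338683599625781), np.float64(0.009354581267535052)]
yaw tab 4.214454443341679
y edge [-0.0016  0.0185] 4.890783312910682
ring [ 0.5176 -0.1869] 0.02139171574735418 6.197940405764452
plain [ 0.5341 -0.2436] 0.05920045567562825 85.47213180874321
```

The geometry agrees: the tab edges measure 13.5 × 9.3 mm, the pin spacing 59 mm and the ring radius 21.4 mm. The pin yaw is about +5°. Approaching above it.

Call:
carry_out:
  targets:
    - [[-0.005,-0.01,0.06],[-1.3,-0.6,-4],-0.2]
    - [[-0.005,-0.01,0.06],[-1.4,-0.5,-4],-0.2]
    - [[0,0,0],[0,0,-1],-0.2]
    - [[0,0,0],[0,0,0],-0.2]
    - [[0,0,0],[0,0,0],-0.2]

```text
clock: 6.62
eef_pos: [0.5406, -0.1762, 0.1298]
ee_rot: [-90.2, -0.2, 95.6]
contact_force: [-0.4, 0.1, -0.3]
opening: 0.395
```

Call:
carry_out:
  targets:
    - [[0,0,-0.01],[-0.2,-0.8,-1],-0.2]
    - [[0,0,0],[0,0,0],-0.2]
    - [[0,0,0],[0,0,0],-0.2]

```text
clock: 7.0
eef_pos: [0.5407, -0.1848, 0.1212]
ee_rot: [-90.4, -0.1, 95.0]
contact_force: [-0.6, -1.1, -0.1]
opening: 0.399
```

Call:
carry_out:
  targets:
    - [[0,0,0],[-0.2,0,-2.5],-0.2]
    - [[0,0,0],[0,0,-2],-0.2]
    - [[0,0,0],[0,0,-1],-0.2]
    - [[0,0,0],[0,0,-0.2],-0.2]
    - [[0,0,0],[0,0,0],-0.2]

```text
clock: 7.62
eef_pos: [0.5404, -0.1854, 0.0646]
ee_rot: [-90.6, -0.0, 95.0]
contact_force: [-0.2, -0.5, -0.2]
opening: 0.4
```

Call:
carry_out:
  targets:
    - [[0,0,0],[-0.15,0,-0.25],-0.2]
    - [[0,0,0],[0,0,0],-0.2]
    - [[0,0,0],[0,0,0],-1]
    - [[0,0,0],[0,0,0],-1]
    - [[0,0,0],[0,0,0],-1]
    - [[0,0,0],[0,0,0],-1]
  grip_force: 25

```text
clock: 8.38
eef_pos: [0.5396, -0.1852, 0.0635]
ee_rot: [-90.8, -0.1, 95.0]
contact_force: [-0.1, -0.1, 0.3]
opening: 0.112
```

Gripped at 9.9 mm, which is the tab width. Lifting.

Call:
carry_out:
  targets:
    - [[0,0,0],[0,0,1],-1]
    - [[0,0,0],[0,0,3],-1]
    - [[0,0,0],[0,0,4],-1]
    - [[0,0,0],[0,0,4],-1]
    - [[0,0,-0.03],[-1,2,1],-1]
    - [[0,0,-0.03],[-1,4,0],-1]
    - [[0,0,-0.03],[-1,5,0],-1]
    - [[0,0,-0.03],[-1,5,0],-1]
    - [[0,0,-0.025],[-1,5,0],-1]
    - [[0,0,0],[-0.3,5,0],-1]
    - [[0,0,0],[0,2,0],-1]
    - [[0,0,0],[0,0,0],-1]
    - [[0,0,0],[0,0,0],-1]

```text
clock: 10.0
eef_pos: [0.4842, 0.0985, 0.2053]
ee_rot: [-91.3, -0.0, 86.0]
contact_force: [0.1, -0.2, -0.6]
opening: 0.112
```

Run:
```python
from h import *
w=robot.camera("wrist");s=robot.camera("scene");o=robot.observe();print(o["eef_pos"],o["ee_rot"],o["opening"])
np.savez("w3.npz",**w);np.savez("s3.npz",**s)
p=proj(s,[*o["eef_pos"][:2],o["eef_pos"][2]-.03]).astype(int);print(p)
q=proj(w,[*o["eef_pos"][:2],o["eef_pos"][2]-.03]).astype(int);print(q)
x,y=p-[50,60];a=crop(s["img"],x,y,100,120,4)
x,y=q-[50,60];x=max(x,0);y=max(min(y,360),0);print(x,y,p-[50,60]);b=crop(w["img"],x,y,100,120,4)
cv2.imwrite("pics/c3.png",np.hstack([a,b]))
```

```text
[0.4842214  0.09824546 0.20525153] [-9.12804579e+01 -3.65322295e-02  8.59613046e+01] 0.1135619137167519
[249 258]
[321 277]
271 217 [199 198]
```

View pics/c3.png

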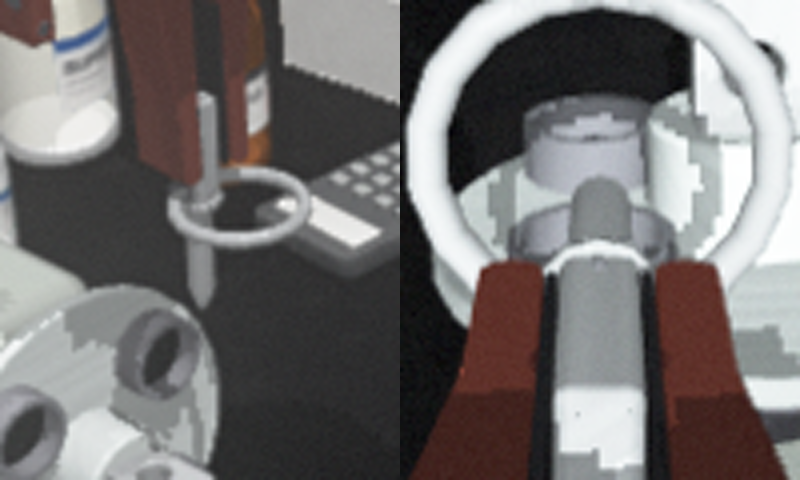

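The pin hangs straight and the loop is open towards the free end. Checking the tip position by ray in both views.

Run:
```python
from h import *
np.set_printoptions(precision=4,suppress=True)
w=dict(np.load("w3.npz"));s=dict(np.load("s3.npz"))
ws=(271+200/4,217+180/4);ss=(199+201/4,198+304/4)
print(onz(w,ws,.1488),onz(s,ss,.1488),two(w,ws,s,ss))
```

```text
[0.4856 0.0978 0.1488] [0.4882 0.0968 0.1488] (array([0.4856, 0.0982, 0.1503]), np.float64(0.001373623422192295))
```

Call:
carry_out:
  targets:
    - [[0,0.01,0.01],[0.2,1.4,-0.7],-1]
    - [[0,0,0],[0.1,1.4,-0.7],-1]
    - [[0,0,0],[0,0,0],-1]
    - [[0,0,0],[0,0,0],-1]

```text
clock: 10.6
eef_pos: [0.4876, 0.1266, 0.1897]
ee_rot: [-90.6, 0.0, 86.4]
contact_force: [-0.8, -1.1, -0.4]
opening: 0.111
```

Call:
carry_out:
  targets:
    - [[0,0,0],[-0.05,0,-1.5],-1]
    - [[0,0,0],[0,0,-1.2],-1]
    - [[0,0,0],[0,0,0],-1]
    - [[0,0,0],[0,0,0],-1]

```text
clock: 11.1
eef_pos: [0.4866, 0.1257, 0.1604]
ee_rot: [-90.6, 0.1, 86.4]
contact_force: [-0.5, -1.0, -0.6]
opening: 0.112
```

Run:
```python
from h import *
w=robot.camera("wrist");s=robot.camera("scene");t=robot.camera("top");o=robot.observe();e=o["eef_pos"];print(e,o["ee_rot"],o["opening"])
P=[.4868,.1264,.1]
p=proj(s,P).astype(int);q=proj(w,P).astype(int);print(p,q)
x,y=p-[50,60];a=crop(s["img"],x,y,100,120,4)
x,y=q-[50,60];b=crop(w["img"],x,y,100,120,4);print(p-[50,60],x,y)
cv2.imwrite("pics/c4.png",np.hstack([a,b]))
```

```text
[0.4867945  0.12583601 0.16075235] [-9.06133526e+01  6.79420397e-02  8.63632972e+01] 0.1135683609892478
[237 313] [323 258]
[187 253] 273 198
```

View pics/c4.png

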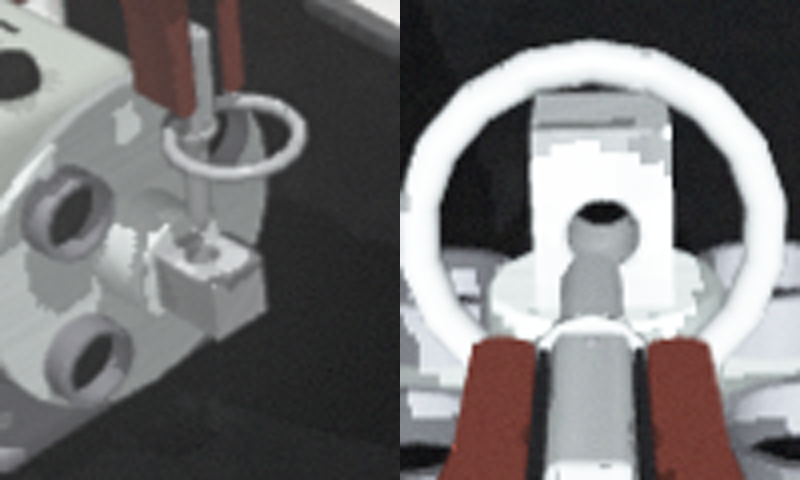

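Run:
```python
from h import *
np.set_printoptions(precision=4,suppress=True)
w=robot.camera("wrist")
f=lambda x,y:(273+(x-400)/4-.4,198+y/4-.4)
for n,p,z in [("tip",(593,254),.104),("hole top",(603,200),.096),("L",(568,236),.096),("R",(639,236),.096),("barL",(535,200),.096),("barR",(672,200),.096),("end",(603,128),.096)]: print(n,onz(w,f(*p),z))
print(robot.observe()["eef_pos"])
```

```text
tip [0.487  0.1251 0.104 ]
hole top [0.4811 0.127  0.096 ]
L [0.4868 0.1211 0.096 ]
R [0.4875 0.1324 0.096 ]
barL [0.4804 0.1163 0.096 ]
barR [0.4817 0.138  0.096 ]
end [0.4692 0.1277 0.096 ]
[0.4868 0.1259 0.1608]
```

The hole is at about (0.4871, 0.1268) and the tip is at y = 0.1251, so I'll move +1.6 mm in y and go down with force checks.

Call:
carry_out:
  targets:
    - [[0,0,0],[0,0.17,0],-1]
    - [[0,0,0],[0,0,-0.8],-1]
    - [[0,0,0],[0,0,-0.7],-1]
    - [[0,0,0],[0,0,-0.3],-1]
    - [[0,0,0],[0,0,0],-1]

```text
clock: 11.92
eef_pos: [0.4869, 0.1279, 0.1416]
ee_rot: [-90.6, 0.1, 86.4]
contact_force: [0.9, -0.9, -0.7]
opening: 0.111
```

Call:
carry_out:
  targets:
    - [[0,0,0],[0,0,-0.8],-1]
    - [[0,0,0],[0,0,-0.8],-1]
    - [[0,0,0],[0,0,-0.5],-1]
    - [[0,0,0],[0,0,0],-1]

```text
clock: 12.42
eef_pos: [0.4867, 0.1278, 0.119]
ee_rot: [-90.6, 0.1, 86.4]
contact_force: [0.4, -0.5, -0.8]
opening: 0.111
```

Call:
carry_out:
  targets:
    - [[0,0,0],[0,0,-0.4],-1]
    - [[0,0,0],[0,0,-0.3],-1]
    - [[0,0,0],[0,0,-0.2],-1]
    - [[0,0,0],[0,0,0],-1]

```text
clock: 12.92
eef_pos: [0.4876, 0.1281, 0.1114]
ee_rot: [-90.7, -0.0, 86.4]
contact_force: [0.3, 0.1, -2.1]
opening: 0.111
```

Call:
carry_out:
  targets:
    - [[0,0,0],[0,0,-0.15],-1]
    - [[0,0,0],[0,0,-0.1],-1]
    - [[0,0,0],[0,0,0],-1]

```text
clock: 13.3
eef_pos: [0.488, 0.1281, 0.1113]
ee_rot: [-90.7, -0.1, 86.3]
contact_force: [-0.1, -0.1, -0.5]
opening: 0.113
```

Call:
carry_out:
  targets:
    - [[0,0,0],[0,0,-0.3],-1]
    - [[0,0,0],[0,0,-0.3],-1]

```text
clock: 13.55
eef_pos: [0.4903, 0.128, 0.1096]
ee_rot: [-90.9, -0.2, 86.3]
contact_force: [-8.2, -3.7, 31.9]
opening: 0.107
```

Firm contact at 32 N, so the flange is seated. Releasing.

Call:
carry_out:
  targets:
    - [[0,0,0],[-0.1,0,0.1],-0.3]
    - [[0,0,0],[0,0,0],-0.3]
    - [[0,0,0],[0,0,0],-0.3]
    - [[0,0,0],[0,0,2],-0.3]
    - [[0,0,0],[0,0,4],-0.3]
    - [[0,0,0],[0,0,4],-0.3]
    - [[0,0,0],[0,0,1],-0.3]
    - [[0,0,0],[0,0,0],-0.3]

```text
clock: 14.55
eef_pos: [0.4881, 0.1279, 0.2207]
ee_rot: [-90.7, -0.1, 86.3]
contact_force: [0.2, 0.5, 0.3]
opening: 0.354
```

Run:
```python
from h import *
w=robot.camera("wrist");s=robot.camera("scene");o=robot.observe();e=o["eef_pos"];print(e,o["ee_rot"],o["contact_force"])
np.savez("w5.npz",**w)
P=[.475,.1264,.1]
p=proj(s,P).astype(int);q=proj(w,P).astype(int);print(p,q)
x,y=p-[50,60];a=crop(s["img"],x,y,100,120,4)
x,y=q-[50,60];b=crop(w["img"],x,y,100,120,4);print(p-[50,60],x,y)
cv2.imwrite("pics/c5.png",np.hstack([a,b]))
```

```text
[0.48750292 0.12763821 0.21974986] [-9.06161137e+01 -4.18523096e-02  8.63074505e+01] [0.47428449 0.33419879 0.3348584 ]
[243 317] [318 214]
[193 257] 268 154
```

View pics/c5.png

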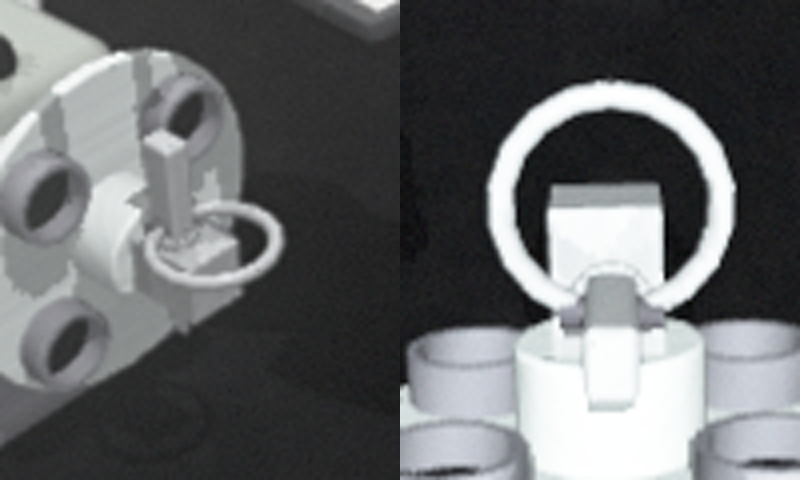

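The pin is seated upright and the loop is straight along the spindle, extending past the free end. Closing the fingers and moving above the loop end, near (0.446, 0.129).

Call:
carry_out:
  targets:
    - [[0,0,0],[-2,0.1,0],-1]
    - [[0,0,0],[-2.2,0,-1],-1]
    - [[0,0,0],[0,0,-3],-1]
    - [[0,0,0],[0,0,-3],-1]
    - [[0,0,0],[0,0,-1.5],-1]
    - [[0,0,0],[0,0,0],-1]

```text
clock: 15.4
eef_pos: [0.4391, 0.1265, 0.1246]
ee_rot: [-90.0, 0.4, 86.3]
contact_force: [0.4, -1.1, 0.4]
opening: 0.002
```

Call:
carry_out:
  targets:
    - [[0,0,0],[0.7,0.2,-0.7],-1]
    - [[0,0,0],[0,0,-0.8],-1]
    - [[0,0,0],[0,0,-0.6],-1]
    - [[0,0,0],[0,0,-0.6],-1]
    - [[0,0,0],[0.1,0,-0.6],-1]
    - [[0,0,0],[0.1,0,-0.6],-1]

```text
clock: 16.15
eef_pos: [0.4499, 0.1292, 0.0841]
ee_rot: [-90.1, 0.3, 86.3]
contact_force: [0.7, -0.4, 0.4]
opening: 0.006
```

Call:
carry_out:
  targets:
    - [[0,0,0],[0,0,-0.5],-1]
    - [[0,0,0],[0,0,-0.5],-1]
    - [[0,0,0],[0,0,-0.4],-1]
    - [[0,0,0],[0,0,0],-1]
    - [[0,0,0],[0,0,0],-1]

```text
clock: 16.77
eef_pos: [0.4494, 0.1289, 0.0686]
ee_rot: [-90.0, 0.4, 86.3]
contact_force: [0.7, -0.1, 0.4]
opening: 0.009
```

Run:
```python
from h import *
s=robot.camera("scene");o=robot.observe();print(o["eef_pos"],o["contact_force"])
cv2.imwrite("pics/c6.png",crop(s["img"],180,250,130,130,4))
```

```text
[0.44942522 0.12895741 0.06865997] [0.47817288 0.6828646  0.26292423]
```

View pics/c6.png

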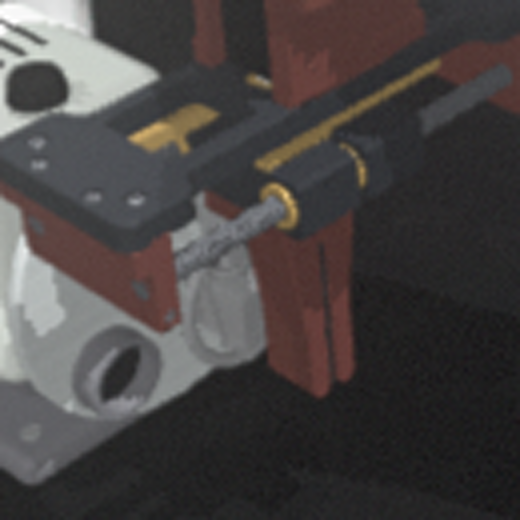

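The fingertips are below the loop's snap height; the loop itself is hidden behind the gripper. Backing off and looking.

Call:
carry_out:
  targets:
    - [[0,0,0],[-1,0,0],-1]
    - [[0,0,0],[-0.5,0,2],-1]
    - [[0,0,0],[0,0,4],-1]
    - [[0,0,0],[0,0,5],-1]
    - [[0,0,0],[0,0,5],-1]
    - [[0,0,0],[0,-4,2],-1]
    - [[0,0,0],[0,-4,0],-1]
    - [[0,0,0],[0,-4,0],-1]
    - [[0,0,0],[0,0,0],-1]

```text
clock: 17.95
eef_pos: [0.427, 0.0055, 0.2545]
ee_rot: [-90.0, 0.3, 86.5]
contact_force: [-0.2, 1.1, -0.3]
opening: 0.005
```

Run:
```python
from h import *
np.set_printoptions(precision=4,suppress=True)
s=robot.camera("scene");t=robot.camera("top");o=robot.observe();print(o["eef_pos"],o["contact_force"],o["clock"])
a=crop(s["img"],180,250,100,120,4);b=crop(t["img"],170,210,100,60,4);c=crop(t["img"],340,200,100,60,4)
cv2.imwrite("pics/c7.png",np.hstack([a,np.vstack([b,c])]))
```

```text
[0.4274 0.0084 0.2544] [0.2007 0.465  0.241 ] 18.05
```

View pics/c7.png

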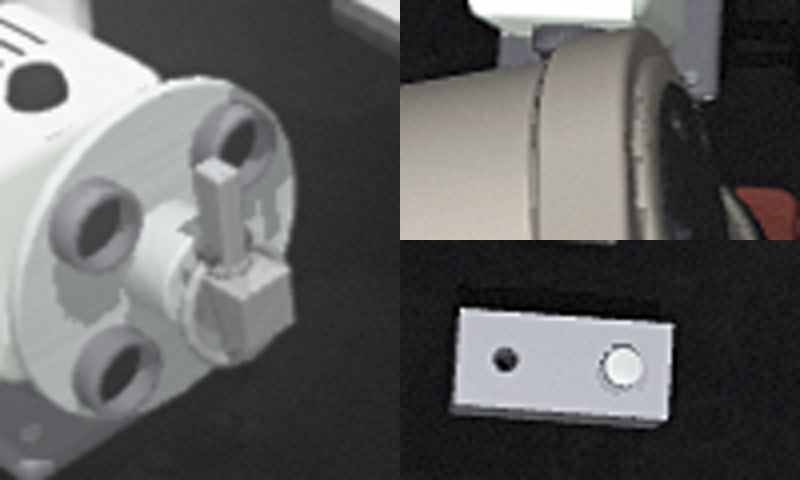

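Run:
```python
from h import *
s=robot.camera("scene")
y=np.radians(-3.3);H=np.array([.487,.1268,.103])
for a in (0.6,1.2,1.4):
    d=np.array([-np.cos(a)*np.cos(y),-np.cos(a)*np.sin(y),-np.sin(a)]); n=np.array([-np.sin(y),np.cos(y),0])
    for nm,P in (("end",H+.042*d),("left",H+.021*d+.021*n)): print(a,nm,((proj(s,P)-[180,250])*4).round())
print(((proj(s,[.487,.1268,.136])-[180,250])*4).round(),robot.observe()["contact_force"])
```

```text
0.6 end [302. 345.]
0.6 left [218. 326.]
1.2 end [267. 358.]
1.2 left [201. 333.]
1.4 end [252. 353.]
1.4 left [193. 331.]
[219. 168.] [-0.58270291  0.52254905  0.63316126]
```

The ring's left edge appears at about (187,320). That fits 1.4 rad, which predicts 193 less the wire radius, and not 0.6 (218). The tab top also matches its predicted position. Handing in.

```bash
python3 -c "
from workcell import robot
print(robot.sign_off())"
```

```text
the job is handed in; nothing more can be done
None
```

I finished all the steps and handed the job in at about 18 s on the clock; the hand-in returned no verdict.

- **Carrier:** I pushed it with closed fingers until it stopped moving, at 15 N. The wrist view afterwards showed the cross hole clear. I didn't measure its final distance from home.
- **Pin:** I gripped the loop pin by its tab and put it through the hole until the flange was seated, with firm contact at 32 N. The first tip check showed it about 1.6 mm off in y, and I corrected that before going in. The view after release showed the pin upright with the loop towards the free end.
- **Loop:** I pressed it down past its snap point with closed fingers.
- **Last checks:**
  - The last scene picture shows the tab top where it was predicted and the ring hanging round the spindle. The ring's left edge fits 1.4 rad (shut) and not 0.6 rad.
  - The far side and end of the loop were partly hidden behind the bar, so "shut" rests on that edge and on the bottom of the ring.
  - The plain pin is still in the holder, and the arm stands clear of everything.
- **Disagreements:** My two estimates of the hole position differed by about 1 mm. The two camera views of the pin tip differed by 1 to 3 mm. Neither got in the way of the insertion.

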